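# Lock the welding fixture and switch the welder to tack

### The arm

A 6-joint arm with a two-finger parallel gripper is mounted at the origin on the work surface. World frame = base frame: x ahead of the robot, y to its left, z up, the work surface at z = 0. Lengths are in m, angles in degrees, forces in N, time in s.
With the tool pointing down it reaches from about 0.3 to 0.75 m from the base axis. Payload 8.5 kg.
Tool frame: the origin (TCP) lies midway between the tips of the shut fingers; the grasp point (between the pads) lies 19 mm behind it (env.grasp_offset is the distance from the TCP to the grasp point, in m); z points along the fingers, y is the line along which they close (so a half turn about z gives the same grasp; the last joint's range is limited). The gripper opens to 85 mm and grips with 20 to 120 N. Pads are 22 mm wide; open, the fingers measure 114 mm over their backs; the gripper's body (76 mm by 85 mm) begins 54 mm behind the grasp point. The pads swing forward as they close: fully open they stand 13 mm farther back than shut.
Start: joints at [-77.825, 21.807, 74.336, -0, 83.858, -12.336], TCP at [0.228, -0.5, 0.231] pointing down, gripper open.
Joint ranges: [-178.18, 178.18], [-50.72, 133.34], [12.68, 142.11], [-81.47, 261.47], [9.98, 163.14], [-165.26, 165.26]. Speed limits (degrees/s): [136.94, 136.94, 180, 180, 180, 180].

### API

Orientations are given as a 3x3 rotation matrix whose columns are the frame's x, y, z axes.
In Python, from rig import env gives the robot as it stands.
- The arm moves only by the tool servo_tool, never from a script. Its argument "deltas" is text: rows parted by semicolons, each of 7 numbers parted by spaces: the opening, from 0 (shut) to 1 (fully open), then the shift along the tool's x, y, z in mm, then the turn, a rotation vector about the tool's x, y, z in rad. A call has 1 to 8 rows; each row shifts and turns the commanded pose from where the row before left it, along the tool's axes as they then stand; what a row does not reach is not made up. A row lasts 1/12 s, in which the tool goes at most 41.7 mm and 7.16 degrees, less where a joint would pass 70% of its speed; a pose out of reach is approached as far as the arm can. A call is refused whole if a number of a shift passes 41.7 or a number of a turn 0.125, either way. A call with a gripper value outside its range is refused whole. The fingers move at their own pace and stop on an object; "newtons" is the grip in N (left out, the last holds). Time passes only in rows, so rows that do not move let the fingers close. It gives the time, the measured TCP pose, the force, the opening and the grip force at its end, in the units of the state.
- env.observe(): the state, without advancing time (a new reading comes with each control period).
- env.get_image(name): name is "scene" or "side" or "wrist"; returns a dict with "img" (420x560x3 uint8, red, green, blue), "depth" (420x560 float32, m along the optical axis (not along the pixel's ray), 0 where there is no reading), "camera_matrix" (3x3 intrinsics, pixels), "world_to_cam" (4x4, takes a point from world to camera coordinates). Camera axes: x right, y down, z forward; pixel columns grow to the right and rows downward; lengths in m; the calibration is good to about 2 mm. A picture is of the moment at which its call begins.
- env.close_job(): hands the job in; it is judged then, once.
Trained networks look in a picture, given as the dict that the camera call returned (one of the last four; its "shot" number tells which), for a name from the list of things; names that differ only in an ending like _2 or _b are one class to them, and where a whole thing is asked for, a point or a joint stands for the part that bears it (a point fixed in the world has none). Each returns a list of dicts, best first, with "conf" (0 to 1); they miss things now and then, are a little off and sometimes report something else, mostly with a low value. They report only what shows in the picture. A call takes as long as a camera call.
- env.spot_in(name, picture): "bbox" ([centre column, centre row, width, height] in pixels, round what is visible of it).
- env.spot_point(name, picture): "uv" ([column, row] in pixels: a listed point, or the origin of a listed thing).
The state is a dict: "time_s": time; "q": joint angles; "qvel": joint speeds; "joint_efforts": joint torques, N m; "position": TCP position; "tool_rot": TCP orientation; "ft_force": force on the tool from outside, world axes, zero at the start; "wrist_torque": the same for the moment, N m; "grip_width": finger opening in m; "gripper_force": force on a finger pad.
Only numpy, scipy, OpenCV 4.12 (cv2) and the standard library are available. Lean on these libraries where they do the work, as an engineer would, in place of code of your own. Each camera call takes 0.05 s, during which the arm holds its last target. There are 200 camera calls.

### The job

The welding fixture's leaning red-headed lock pin is standing out: take the mallet from its yellow rest and, with the mallet tilted so that its face meets the pin squarely, knock the pin in until it is fully home. Then lay the mallet back in its rest, head on the plate and handle in the saddle, and only then turn the selector on the grey control box to the green dot. Do not push the pin with the gripper, and leave the other things on the bench where they are.

Things in the scene. Friction and masses are not known exactly. Their poses are not given: they have to be found in the camera images.
- fixture: fixed welding fixture: steel base 220 (x) x 180 (y) x 12 mm with a blue leaning bracket that faces -x (its own frame) and a dark box section 60 x 60 x 200 mm across y behind it, top 72 mm up. Origin: centre of the underside.
- pin_top (a point): centre of the top of the red pin head (34 mm across, 12 thick), about 146 mm above the table while out. Its z axis points out along the pin's line, leaning 35 degrees from vertical towards the fixture's -x; its y axis is level. The bracket's face, square to the pin, is 90 (slope) x 94 (y) mm and lies 48 mm below pin_top at first, 30 mm when home.
- pin: the pin with its red head; origin at the centre of the underside of the head, axes as pin_top.
- pin_travel (a joint): travel of the pin in m: 0 standing out, 0.018 fully home (a hard stop). It is sprung and gripped tightly in its boss: it takes 10 to 14 N to move and stays where it is driven, give or take a slight spring-back.
- mallet: loose mallet, about 0.5 kg. Origin: centre of the head, a cylinder 48 mm across and 90 long along its z axis, orange with black rubber faces at z = +45 and -45 mm (either may strike). The wooden handle runs along its -x from the head to x = -170 mm, 24 wide (y) x 28 high (z). Centre of mass about 30 mm from the origin towards the handle. In its rest the head stands on a face, handle level.
- mallet_handle (a point): point on the middle of the mallet's handle, 130 mm from the head's centre; axes as the mallet.
- rest: fixed yellow rest, plate 230 (x) x 100 (y) x 6 mm; origin: centre of the underside. The mallet head stands on it at x = +70 mm, y = 0 (head centre 51 mm above the table); the handle points to -x and lies on a saddle at x = -60 mm, top 37 mm high, between two cheeks 44 mm apart that reach 63 mm high.
- console: fixed grey control box, 170 (x) x 140 (y) x 70 mm; origin: centre of the underside. The selector's axis is vertical at x = -20 mm, y = 0. Four dots lie around it, 54 mm from the axis, at these bearings from the box's +x towards its +y: white +0.9, yellow +0.3, green -0.3, red -0.9 rad.
- selector_grip (a point): on the selector's axis, 98 mm above the table, where its blue bar (60 long, 14 wide, 30 high, top 110 mm above the table) is gripped. Its x axis runs along the bar to the end with the white stripe, which is the pointer.
- selector (a joint): angle of the selector in rad, growing clockwise seen from above. Detents at 0 (white), 0.6 (yellow), 1.2 (green), 1.8 (red); it snaps to the nearest.
- spray_can: bystander, loose: white spray can, 54 mm across, 170 tall; origin at its underside.
- wire_brush: bystander, loose: wire brush lying down, 180 mm long; origin at its underside.
- angle_iron: bystander, loose: offcut of angle iron, 130 x 50 x 40 mm; origin at its underside.
- magnet_block: bystander, loose: red magnet block, 70 x 55 x 25 mm; origin at its underside.
- parts_tin: bystander, loose: open metal tin, 70 mm across, 60 tall; origin at its underside.
- tube_offcut: bystander, loose: square steel tube, 100 x 50 x 50 mm; origin at its underside.
- clamp: bystander, loose: bar clamp lying flat, 170 mm long, red grip; origin at its underside.

How it is judged (in metres and radians):
On the way, in this order (a step that is already met when the one before it is completed fails the run):
1. the mallet's face, square to the pin within 12 degrees, drives the pin home (value of joint pin_travel above 0.0145 m and angle between the z axis of mallet and the z axis of pin_top, either way round below 0.21 rad and distance between mallet and pin_top below 0.068 m).
2. the mallet lies in its rest again, let go (x of mallet in the frame of rest between 0.03 and 0.11 m and y of mallet in the frame of rest between -0.035 and 0.035 m and z of mallet in the frame of rest between 0.044 and 0.058 m and y of mallet_handle in the frame of rest between -0.035 and 0.035 m and z of mallet_handle in the frame of rest between 0.04 and 0.061 m and x of mallet_handle in the frame of rest between -0.1 and -0.02 m and linear speed of mallet below 0.03 m/s and contact force between the fingers and mallet below 0.3 N), for 0.2 s.
3. the selector stands on the green dot (value of joint selector between 1.05 and 1.35 rad), for 0.2 s.
At the end, for the whole second after the job is handed in: The pin is home (14.5 mm or more of its 18), the mallet lies still in its rest, let go, head on the plate (within 40 mm along and 35 mm across of its place) and handle on the saddle, and the selector is within 0.15 rad of the green dot (all of step 2 and all of step 3 and value of joint pin_travel above 0.0145 m); the robot touches nothing.
It fails at once if the gripper or arm pushes the pin (contact force between any of the fingers, the arm and pin above 2 N).
It fails at once if another thing on the bench is moved more than 40 mm (distance of any of spray_can, wire_brush, angle_iron, magnet_block, parts_tin, tube_offcut, clamp from where it was at the start of the episode above 0.04 m).
It also fails if it takes over 61 s, if anything falls off the work surface, if the arm or the gripper's body presses on something with over 40 N, if the wrist force passes 120 N, or if a joint passes its speed limit or range.

## Working session

There is one attempt and no reset: what is moved stays moved. The work goes in short steps, Python scripts to look and compute and a tool call to move; the robot and the scene stay as the last step left them, time stands still between calls to the robot, and variables do not carry over. Pictures are saved under pics/ and viewed, at most 10 in all, crops included, and the job is handed in when it is done.

Besides the shell and the picture viewer there is one more tool, called after "Emit:" as name(argument=value, ...) on one line, values as JSON. servo_tool: Moves the arm, as the interface text tells. Its arguments: {"type":"object","properties":{"deltas":{"type":"string"},"newtons":{"type":"number"}},"required":["deltas"]}

```bash
mkdir -p pics; ls
cat > h.py <<'E'
import numpy as np, cv2
from rig import env
def ray(p,uv,z=None):
    K=p["camera_matrix"];T=np.array(p["world_to_cam"]);R=T[:3,:3];t=T[:3,3]
    d=R.T@np.linalg.inv(K)@np.array([uv[0],uv[1],1.]);o=-R.T@t
    if z is not None: return o+d*(z-o[2])/d[2]
    return o,d
def cloud(p):
    D=p["depth"];K=p["camera_matrix"];T=np.array(p["world_to_cam"]);v,u=np.indices(D.shape)
    c=np.stack([(u-K[0,2])/K[0,0]*D,(v-K[1,2])/K[1,1]*D,D],-1)
    return (c-T[:3,3])@T[:3,:3]
def tri(a,ua,b,ub):
    o1,d1=ray(a,ua);o2,d2=ray(b,ub)
    s=np.linalg.lstsq(np.stack([d1,-d2],1),o2-o1,rcond=None)[0]
    p,q=o1+s[0]*d1,o2+s[1]*d2
    return (p+q)/2,np.linalg.norm(p-q)
def save(n,im): cv2.imwrite("pics/"+n,im[...,::-1])
E
python3 - <<'E'
from h import *
np.set_printoptions(precision=4,suppress=True)
P={n:env.get_image(n) for n in("scene","side")}
save("a.png",np.vstack([P["scene"]["img"],P["side"]["img"]])[:, :] if 0 else P["scene"]["img"]);save("b.png",P["side"]["img"])
for n in ["pin_top","mallet","mallet_handle","rest","console","selector_grip","fixture"]:
    r={}
    for k in P:
        s=env.spot_point(n,P[k])[:1];r[k]=s
        for x in s:
            u,v=np.round(x["uv"]).astype(int); print(n,k,np.array(x["uv"]),round(x["conf"],2),cloud(P[k])[min(v,419),min(u,559)])
    if all(r.values()): print("  tri",*tri(P["scene"],r["scene"][0]["uv"],P["side"],r["side"][0]["uv"]))
for k in P: print(k,ray(P[k],(280,210))); np.savez(k+".npz",**{a:P[k][a] for a in("img","depth","camera_matrix","world_to_cam")})
E
```

```text
pics
pin_top scene [297.3 210.5] 0.44 [0.5959 0.0297 0.1524]
pin_top side [291.7 192.2] 0.5 [0.5878 0.0355 0.1502]
  tri [0.5895 0.0324 0.1482] 0.008408473490996198
mallet scene [187.9 202.6] 0.88 [ 0.5871 -0.294   0.0869]
mallet side [313.7 290.6] 0.87 [ 0.5571 -0.3299  0.0746]
  tri [ 0.5621 -0.309   0.0548] 0.002717861276890787
mallet_handle scene [203.4 174.9] 0.58 [ 0.454  -0.2946  0.0687]
mallet_handle side [268.6 295.3] 0.79 [ 0.4348 -0.3064  0.064 ]
  tri [ 0.4371 -0.2991  0.0529] 0.004349887158489001
rest scene [196.1 199.3] 0.97 [ 0.5367 -0.2919  0.0484]
rest side [293.  302.7] 0.61 [ 0.508  -0.2945  0.0009]
  tri [ 0.5068 -0.305   0.0119] 0.004133676908426261
console scene [402.7 231.8] 0.7 [0.5424 0.3283 0.0715]
console side [242.8 177.8] 0.7 [0.4697 0.2766 0.0623]
  tri [0.485  0.3411 0.0115] 0.015633680460377445
selector_grip scene [416.1 205.6] 0.89 [0.4767 0.3523 0.1161]
selector_grip side [294.5 196.2] 0.57 [0.5902 0.0188 0.1459]
  tri [0.5763 0.2712 0.0822] 0.24648851289975968
fixture scene [290.4 253.4] 0.95 [0.6844 0.0305 0.0729]
fixture side [308.1 229.2] 0.8 [ 0.6285 -0.0249  0.0372]
  tri [ 0.6401  0.0211 -0.0001] 0.008051282577125918
scene (array([1.4269, 0.1613, 1.1712]), array([-0.6217, -0.1338, -0.7717]))
side (array([ 0.2123, -1.3222,  1.1656]), array([ 0.1903,  0.7679, -0.6117]))
```

View pics/a.png

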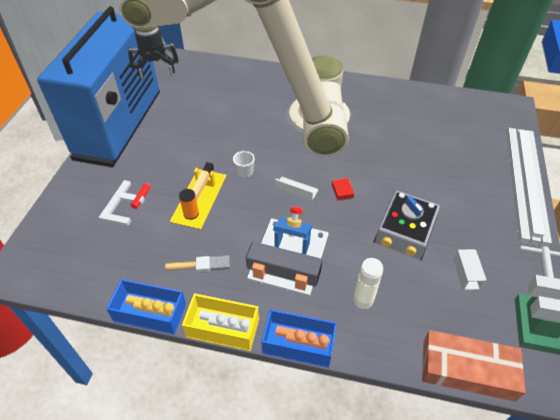

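View pics/b.png

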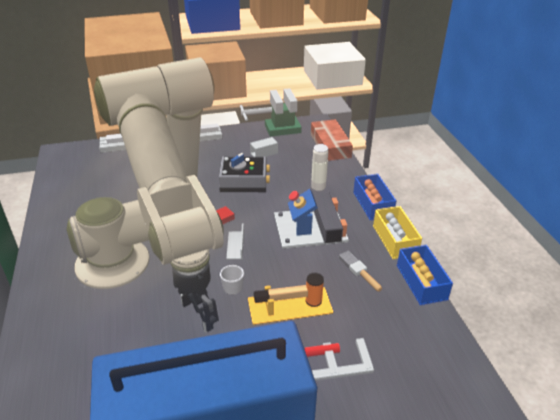

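The scene view shows the mallet on its yellow rest at (195,195), the red pin at (295,211), and the console at (408,218), with its bar at (413,205). The side view agrees.

```bash
cat > m.py <<'E'
from h import *
np.set_printoptions(precision=4,suppress=True)
def rect(X,name):
    X=X.astype(np.float32)*1000
    r=cv2.minAreaRect(X[:,:2]); print("  ",name,len(X),"c",np.array(r[0]),"size",np.array(r[1]),"ang",round(r[2],1),"zmed",np.median(X[:,2]) )
for k in("scene","side"):
    P=dict(np.load(k+".npz"));C=cloud(P);H=cv2.cvtColor(P["img"],cv2.COLOR_RGB2HSV).astype(int);h,s,v=H[...,0],H[...,1],H[...,2]
    ok=P["depth"]>0
    def reg(c,r,z0,z1,m=True): return C[ok&m&(np.hypot(C[...,0]-c[0],C[...,1]-c[1])<r)&(C[...,2]>z0)&(C[...,2]<z1)]
    print(k)
    rect(reg((.51,-.3),.17,0.0,.015,(abs(h-25)<8)&(s>150)),"plate")
    rect(reg((.565,-.3),.06,.085,.11),"malhead top")
    rect(reg((.44,-.3),.12,.052,.075,(s>60)),"handle top")
    rect(reg((.66,.03),.16,.066,.08,(v<110)),"box sec top")
    rect(reg((.59,.03),.05,.12,.17,((h<8)|(h>172))&(s>130)),"pin red")
    rect(reg((.59,.03),.09,.03,.16,(abs(h-110)<12)&(s>130)),"bracket blue")
    X=reg((.59,.03),.09,.03,.16,(abs(h-110)<12)&(s>130)); 
    if len(X)>20:
        m=X.mean(0);print("   normal",np.linalg.svd(X-m)[2][2],m)
    rect(reg((.64,.03),.2,.005,.02,(s<70)&(v>130)),"base")
    rect(reg((.49,.34),.14,.063,.078),"console top")
    rect(reg((.47,.345),.05,.1,.12,(abs(h-110)<12)&(s>100)),"bar")
    rect(reg((.47,.345),.05,.1,.12,(s<60)&(v>150)),"stripe")
    for nm,hh in(("green",60),("yellow",28),("red",0)):
        rect0=reg((.49,.34),.09,.06,.08,(abs(h-hh)<10)&(s>140)); print("  dot",nm,len(rect0),rect0.mean(0) if len(rect0) else "")
E
python3 m.py
```

```text
sceneTraceback (most recent call last):
  File "m.py", line 11, in <module>
    rect(reg((.51,-.3),.17,0.0,.015,(abs(h-25)<8)&(s>150)),"plate")
    ~~~~^^^^^^^^^^^^^^^^^^^^^^^^^^^^^^^^^^^^^^^^^^^^^^^^^^^^^^^^^^^
  File "m.py", line 5, in rect
    r=cv2.minAreaRect(X[:,:2]); print("  ",name,len(X),"c",np.array(r[0]),"size",np.array(r[1]),"ang",round(r[2],1),"zmed",np.median(X[:,2]) )
cv2.error: OpenCV(4.12.0) /io/opencv/modules/imgproc/src/convhull.cpp:143: error: (-215:Assertion failed) total >= 0 && (depth == CV_32F || depth == CV_32S) in function 'convexHull'
```

```bash
sed -i 's/r=cv2.minAreaRect(X\[:,:2\]);/if len(X)<4: print("  ",name,len(X)); return\n    r=cv2.minAreaRect(np.ascontiguousarray(X[:,:2]));/' m.py; sed -i 's/^    r=cv2/    r=cv2/' m.py; python3 m.py
```

```text
scene
   plate 989 c [ 494.8492 -303.0728] size [102.3189 238.1379] ang 87.4 zmed 7.4562664
   malhead top 196 c [ 567.8832 -303.4144] size [49.0945 46.1544] ang 17.2 zmed 96.60094
   handle top 268 c [ 486.0562 -287.4482] size [134.7979  60.7625] ang 14.0 zmed 64.73823
   box sec top 181 c [709.8729  15.7948] size [203.1758  52.6642] ang 86.0 zmed 69.87755
   pin red 66 c [589.4724  25.8209] size [31.7966 28.7013] ang 77.6 zmed 149.771
   bracket blue 537 c [619.6116  23.9275] size [93.0143 80.5759] ang 85.1 zmed 114.50487
   normal [ 0.9358 -0.0111 -0.3525] [0.6346 0.0249 0.1024]
   base 1926 c [633.0295  30.0363] size [389.1017 378.8178] ang 82.1 zmed 12.153857
   console top 1870 c [482.6123 342.7531] size [139.8764 174.9672] ang 76.7 zmed 71.571144
   bar 91 c [462.7592 347.6674] size [60.141  15.3548] ang 36.1 zmed 108.57505
   stripe 19 c [472.6103 359.7759] size [22.5897 10.8766] ang 45.5 zmed 111.75455
  dot green 21 [0.5065 0.3212 0.0734]
  dot yellow 32 [0.5132 0.3523 0.0726]
  dot red 26 [0.4821 0.3    0.0723]
side
   plate 1376 c [ 494.8799 -305.9708] size [100.0026 227.
[... 250 characters left out ...]
ze [196.8634 132.9955] ang 84.6 zmed 69.84343
   pin red 58 c [588.7767  27.1618] size [36.1004 25.2084] ang 77.1 zmed 147.1949
   bracket blue 285 c [615.1403  16.1201] size [92.9575 71.4178] ang 86.9 zmed 113.11837
   normal [-0.5708  0.0055  0.8211] [0.6181 0.0058 0.1102]
   base 1039 c [653.0861  40.3596] size [373.9583 237.0298] ang 79.2 zmed 13.584209
   console top 797 c [481.9556 342.3669] size [156.1227 170.2789] ang 77.5 zmed 72.40874
   bar 45 c [457.8111 342.3816] size [53.5758 20.8126] ang 46.2 zmed 109.417465
   stripe 11 c [476.0428 363.1494] size [22.5469 13.0238] ang 44.6 zmed 113.01413
  dot green 0 
  dot yellow 11 [0.5154 0.3504 0.074 ]
  dot red 11 [0.4858 0.2977 0.0757]
```

```bash
cat > plan.py <<'E'
from h import *
from scipy.spatial.transform import Rotation as Ro
np.set_printoptions(precision=4,suppress=True)
def plan(pt,Rt,first="both"):
    o=env.observe();p0=np.array(o["position"]);R0=np.array(o["tool_rot"])
    w=Ro.from_matrix(R0.T@Rt).as_rotvec();d=np.array(pt)-p0
    n=int(max(1,np.ceil(np.linalg.norm(d)*1000/40),np.ceil(np.linalg.norm(w)/.12)))
    print("t",o["time_s"],"pos",p0,"F",np.array(o["ft_force"]),"T",np.array(o["wrist_torque"]),"w",o["grip_width"],"q",np.array(o["q"]))
    print("straight shift tool mm",R0.T@d*1000,"turn",w,"rows",n,"dist",np.linalg.norm(d))
    for i in range(n):
        R=R0@Ro.from_rotvec(w*i/n).as_matrix();print("  ",np.round(R.T@d*1000/n,1),np.round(w/n,4))
def frame(z,y):
    z=np.array(z)/np.linalg.norm(z);y=np.array(y,float);y-=z*(y@z);y/=np.linalg.norm(y);return np.stack([np.cross(y,z),y,z],1)
E
python3 - <<'E'
from plan import *
o=env.observe();print(np.array(o["tool_rot"]),o)
a=np.radians(-2.7)
for s in(1,-1): plan([.566,-.305,.20],frame([0,0,-1],[-s*np.sin(a),s*np.cos(a),0]))
E
```

```text
[[ 0.9099  0.4149 -0.    ]
 [ 0.4149 -0.9099 -0.    ]
 [-0.      0.     -1.    ]] {'time_s': 0.8, 'q': array([-77.8254,  21.8067,  74.3361,  -0.0002,  83.8571, -12.3366]), 'qvel': array([ 0.0236, -0.0581, -0.0129,  0.0313,  0.0579, -0.0097]), 'joint_efforts': array([  0.0015, -44.8294, -23.1458,  -0.0002,   0.0005,  -0.    ]), 'position': array([ 0.2282, -0.5004,  0.2313]), 'tool_rot': array([[ 0.9099,  0.4149, -0.    ],
       [ 0.4149, -0.9099, -0.    ],
       [-0.    ,  0.    , -1.    ]]), 'ft_force': array([ 1.1376, -0.1223, -0.2407]), 'wrist_torque': array([-0.0496,  0.0285,  0.0022]), 'gripper_force': 0.0, 'grip_width': 0.08554008628753336}
t 0.8 pos [ 0.2282 -0.5004  0.2313] F [ 1.1376 -0.1223 -0.2407] T [-0.0496  0.0285  0.0022] w 0.08554008628753336 q [-77.8254  21.8067  74.3361  -0.0002  83.8571 -12.3366]
straight shift tool mm [388.4635 -37.6514  31.3187] turn [-0.      0.     -2.6667] rows 23 dist 0.39153849117344736
   [16.9 -1.6  1.4] [-0.      0.     -0.1159]
   [17.   0.3  1.4] [-0.      0.     -0.1159]
   [16.8  2.3  1.4] [-0.      0.     -0.1159]
   [16.4  4.2  1.4
[... 943 characters left out ...]
13] F [ 1.1376 -0.1223 -0.2407] T [-0.0496  0.0285  0.0022] w 0.08554008628753336 q [-77.8254  21.8067  74.3361  -0.0002  83.8571 -12.3366]
straight shift tool mm [388.4635 -37.6514  31.3187] turn [0.     0.     0.4749] rows 10 dist 0.39153849117344736
   [38.8 -3.8  3.1] [0.     0.     0.0475]
   [38.6 -5.6  3.1] [0.     0.     0.0475]
   [38.3 -7.4  3.1] [0.     0.     0.0475]
   [37.9 -9.2  3.1] [0.     0.     0.0475]
   [ 37.4 -11.    3.1] [0.     0.     0.0475]
   [ 36.9 -12.8   3.1] [0.     0.     0.0475]
   [ 36.2 -14.5   3.1] [0.     0.     0.0475]
   [ 35.5 -16.2   3.1] [0.     0.     0.0475]
   [ 34.7 -17.9   3.1] [0.     0.     0.0475]
   [ 33.8 -19.5   3.1] [0.     0.     0.0475]
```

Emit:
servo_tool(deltas="1 38.8 -3.8 3.1 0 0 0.0475;1 38.6 -5.6 3.1 0 0 0.0475;1 38.3 -7.4 3.1 0 0 0.0475;1 37.9 -9.2 3.1 0 0 0.0475;1 37.4 -11 3.1 0 0 0.0475;1 36.9 -12.8 3.1 0 0 0.0475;1 36.2 -14.5 3.1 0 0 0.0475;1 35.5 -16.2 3.1 0 0 0.0475", newtons=110)

```text
time_s: 1.47
position: [0.4999, -0.343, 0.2065]
tool_rot: [[0.999, 0.045, 0.0], [0.045, -0.999, -0.0], [0.0, 0.0, -1.0]]
ft_force: [0.8, -0.9, -0.0]
grip_width: 0.0854
gripper_force: 0.0
```

Emit:
servo_tool(deltas="1 34.7 -17.9 3.1 0 0 0.0475;1 33.8 -19.5 3.1 0 0 0.0475;1 0 0 0 0 0 0;1 0 0 0 0 0 0")

```text
time_s: 1.8
position: [0.5671, -0.3038, 0.1996]
tool_rot: [[0.999, -0.044, -0.001], [-0.044, -0.999, 0.001], [-0.001, -0.001, -1.0]]
ft_force: [-0.2, -0.1, -0.1]
grip_width: 0.0853
gripper_force: 0.0
```

Run:
```python
from plan import *
p=env.get_image("wrist");save("w1.png",p["img"])
C=cloud(p);m=(p["depth"]>0)&(C[...,2]>.085)&(C[...,2]<.105)&(np.hypot(C[...,0]-.566,C[...,1]+.305)<.06)
X=C[m];print(len(X),X.min(0),X.max(0),cv2.minEnclosingCircle((X[:,:2]*1000).astype(np.float32)) if len(X) else 0)
m=(p["depth"]>0)&(C[...,2]>.058)&(C[...,2]<.072)&(abs(C[...,1]+.3)<.017)&(C[...,0]<.53)&(C[...,0]>.4);X=C[m];print(len(X),cv2.fitLine((X[:,:2]*1000).astype(np.float32),cv2.DIST_L2,0,.01,.01).ravel() if len(X)>5 else 0)
a=np.radians(-2.7)
plan([.566,-.305,.050],frame([0,0,-1],[np.sin(a),-np.cos(a),0]))
```

```text
3576 [ 0.5398 -0.3277  0.085 ] [ 0.5881 -0.2798  0.0988] ((563.9050903320312, -303.98748779296875), 24.183218002319336)
3444 [   0.9981   -0.0611  468.166  -297.5833]
t 1.85 pos [ 0.5661 -0.3049  0.1999] F [-0.5214 -1.2206 -0.2502] T [-0.026   0.0173 -0.0138] w 0.08594247085601103 q [-38.8289  32.5415  61.16    -0.0185  86.3336  53.7871]
straight shift tool mm [  0.0111   0.1195 149.944 ] turn [-0.0001  0.0007  0.0015] rows 4 dist 0.14994400874060057
   [ 0.   0.  37.5] [-0.      0.0002  0.0004]
   [-0.   0.  37.5] [-0.      0.0002  0.0004]
   [-0.   0.  37.5] [-0.      0.0002  0.0004]
   [-0.   0.  37.5] [-0.      0.0002  0.0004]
```

Emit:
servo_tool(deltas="1 -2 -1 30 0 0 0.008;1 0 0 40 0 0 0;1 0 0 40 0 0 0;1 0 0 30 0 0 0;1 0 0 12 0 0 0;1 0 0 0 0 0 0;0 0 0 0 0 0 0;0 0 0 0 0 0 0", newtons=110)

```text
time_s: 2.52
position: [0.5642, -0.3053, 0.0502]
tool_rot: [[0.998, -0.056, 0.002], [-0.056, -0.998, -0.002], [0.002, 0.002, -1.0]]
ft_force: [0.1, -0.1, -0.4]
grip_width: 0.0638
gripper_force: 0.0
```

Emit:
servo_tool(deltas="0 0 0 0 0 0 0;0 0 0 0 0 0 0;0 0 0 0 0 0 0;0 0 0 0 0 0 0")

```text
time_s: 2.85
position: [0.5646, -0.3048, 0.0505]
tool_rot: [[0.998, -0.055, 0.003], [-0.055, -0.998, -0.003], [0.003, 0.002, -1.0]]
ft_force: [-1.1, 0.4, 5.9]
grip_width: 0.0462
gripper_force: 112.4
```

Emit:
servo_tool(deltas="0 0 0 -20 0 0 0;0 0 0 -40 0 0 0;0 0 0 -40 0 0 0;0 0 0 -40 0 0 0;0 0 0 -40 0 0 0;0 0 0 0 0 0 0;0 0 0 0 0 0 0")

```text
time_s: 3.43
position: [0.5643, -0.3044, 0.2309]
tool_rot: [[0.998, -0.055, 0.004], [-0.055, -0.998, -0.003], [0.004, 0.003, -1.0]]
ft_force: [0.2, -0.2, -5.5]
grip_width: 0.0462
gripper_force: 114.2
```

Run:
```python
from plan import *
p=env.get_image("scene");q=env.get_image("side");o=env.observe()
for nm in ("mallet","mallet_handle"):
    a=env.spot_point(nm,p)[:1];b=env.spot_point(nm,q)[:1]
    if a and b: print(nm,a[0]["conf"],b[0]["conf"],*tri(p,a[0]["uv"],q,b[0]["uv"]))
save("c.png",np.hstack([p["img"][60:300,60:400],q["img"][100:340,160:500]]))
f=np.radians(-4);s,c=np.sin(np.radians(35)),np.cos(np.radians(35))
n=np.array([-s*np.cos(f),-s*np.sin(f),c]);print("n",n)
top=np.array([.589,.026,.147])
plan(top+n*.085,frame(-n,[np.sin(f),-np.cos(f),0]))
```

```text
mallet 0.57 0.88 [ 0.5671 -0.3057  0.2374] 0.01641857217845026
mallet_handle 0.81 0.77 [ 0.4332 -0.2871  0.2299] 0.0017414262311402392
n [-0.5722  0.04    0.8192]
t 3.7333 pos [ 0.5637 -0.3039  0.2267] F [ 0.1576  0.1168 -3.4409] T [ 0.011  -0.0443  0.0132] w 0.046207413944697295 q [-38.9055  31.4091  58.8072   0.0001  89.9566  54.2595]
straight shift tool mm [ -41.6693 -331.5237   10.734 ] turn [-0.0061  0.6133  0.0136] rows 9 dist 0.3343044901777258
   [ -4.6 -36.8   1.2] [-0.0007  0.0681  0.0015]
   [ -4.8 -36.8   0.8] [-0.0007  0.0681  0.0015]
   [ -4.9 -36.8   0.5] [-0.0007  0.0681  0.0015]
   [ -4.9 -36.8   0.1] [-0.0007  0.0681  0.0015]
   [ -5.  -36.8  -0.2] [-0.0007  0.0681  0.0015]
   [ -5.  -36.8  -0.6] [-0.0007  0.0681  0.0015]
   [ -5.  -36.8  -1. ] [-0.0007  0.0681  0.0015]
   [ -5.  -36.8  -1.3] [-0.0007  0.0681  0.0015]
   [ -4.9 -36.8  -1.7] [-0.0007  0.0681  0.0015]
```

View pics/c.png

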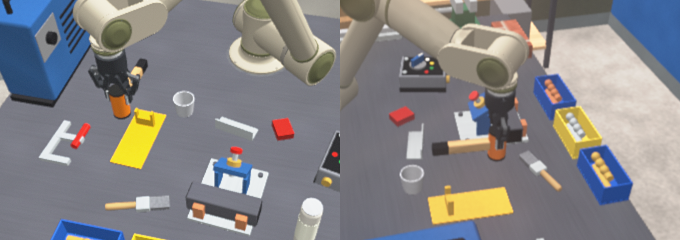

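Emit:
servo_tool(deltas="0 -4.6 -36.8 1.2 0 0.068 0.0015;0 -4.8 -36.8 0.8 0 0.068 0.0015;0 -4.9 -36.8 0.5 -0.001 0.068 0.0015;0 -4.9 -36.8 0.1 -0.001 0.068 0.0015;0 -5 -36.8 -0.2 -0.001 0.068 0.0015;0 -5 -36.8 -0.6 -0.001 0.068 0.0015;0 -5 -36.8 -1 -0.001 0.068 0.0015;0 -5 -36.8 -1.3 -0.001 0.068 0.0015")

```text
time_s: 4.4
position: [0.5422, -0.0063, 0.2186]
tool_rot: [[0.853, -0.069, 0.518], [-0.058, -0.998, -0.037], [0.519, 0.002, -0.855]]
ft_force: [1.3, 0.5, -4.6]
grip_width: 0.0461
gripper_force: 114.5
```

Emit:
servo_tool(deltas="0 -4.9 -36.8 -1.7 0 0.068 0.0015;0 0 0 0 0 0 0;0 0 0 0 0 0 0;0 0 0 0 0 0 0")

```text
time_s: 4.73
position: [0.5408, 0.0291, 0.2176]
tool_rot: [[0.817, -0.069, 0.572], [-0.056, -0.998, -0.041], [0.574, 0.002, -0.819]]
ft_force: [0.9, 0.1, -4.2]
grip_width: 0.0463
gripper_force: 115.2
```

Run:
```python
from plan import *
P={k:env.get_image(k) for k in("scene","side")}
R=np.array(env.observe()["tool_rot"])
for k,p in P.items():
    C=cloud(p);H=cv2.cvtColor(p["img"],cv2.COLOR_RGB2HSV).astype(int)
    red=((H[...,0]<6)|(H[...,0]>174))&(H[...,1]>150)&(C[...,2]>.11)&(C[...,2]<.17)&(np.hypot(C[...,0]-.589,C[...,1]-.026)<.04)
    print(k,"red",red.sum(),C[red].mean(0) if red.any() else "")
    print(env.spot_point("pin_top",p)[:1],env.spot_point("mallet",p)[:1],env.spot_point("mallet_handle",p)[:1])
save("d.png",np.hstack([cv2.resize(P["scene"]["img"][100:260,200:360],(400,400)),cv2.resize(P["side"]["img"][100:260,210:370],(400,400))]))
print(R)
f=np.radians(-4);s,c=np.sin(np.radians(35)),np.cos(np.radians(35));n=np.array([-s*np.cos(f),-s*np.sin(f),c])
top=np.array([.589,.026,.147]);plan(top+n*.050,frame(-n,[np.sin(f),-np.cos(f),0]))
```

```text
scene red 63 [0.5944 0.0263 0.1498]
[{'uv': [296.9, 210.7], 'conf': 0.52}] [{'uv': [305.5, 179.8], 'conf': 0.87}] []
side red 40 [0.5881 0.0212 0.1481]
[{'uv': [289.1, 194.2], 'conf': 0.46}] [{'uv': [281.6, 177.3], 'conf': 0.91}] [{'uv': [243.1, 201.0], 'conf': 0.97}]
[[ 0.8167 -0.0712  0.5726]
 [-0.0572 -0.9975 -0.0424]
 [ 0.5742  0.0018 -0.8187]]
t 5.1333 pos [0.5409 0.0285 0.2178] F [ 0.8101  0.4144 -4.6368] T [-0.0184  0.5881 -0.0061] w 0.04609731056132889 q [-11.5811  10.0344 102.6675   7.8577  32.7155  77.156 ]
straight shift tool mm [-1.1419 -0.9041 35.6282] turn [ 0.0019 -0.0009  0.0001] rows 1 dist 0.035657975761931734
   [-1.1 -0.9 35.6] [ 0.0019 -0.0009  0.0001]
```

View pics/d.png

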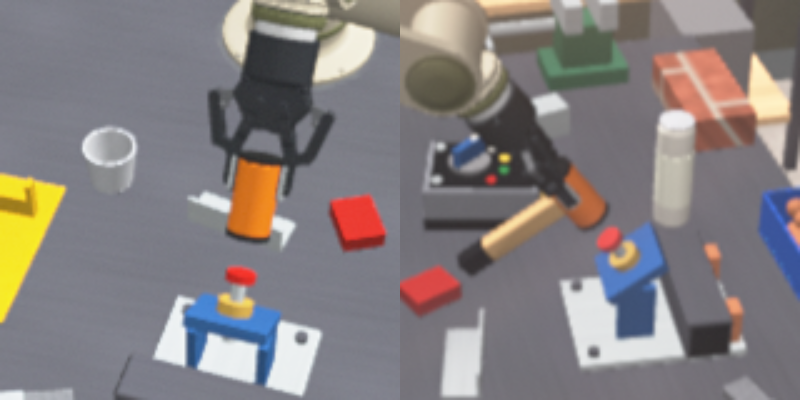

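Emit:
servo_tool(deltas="0 -1 -1 15 0.002 0 0;0 0 0 15 0 0 0;0 0 0 4 0 0 0;0 0 0 4 0 0 0;0 0 0 3 0 0 0;0 0 0 3 0 0 0;0 0 0 3 0 0 0")

```text
time_s: 5.72
position: [0.5667, 0.0282, 0.1795]
tool_rot: [[0.816, -0.068, 0.574], [-0.056, -0.998, -0.04], [0.575, 0.0, -0.818]]
ft_force: [-7.4, -1.0, 3.1]
grip_width: 0.046
gripper_force: 115.6
```

Emit:
servo_tool(deltas="0 0 0 3 0 0 0;0 0 0 3 0 0 0;0 0 0 3 0 0 0;0 0 0 3 0 0 0")

```text
time_s: 6.05
position: [0.5734, 0.0277, 0.1699]
tool_rot: [[0.816, -0.068, 0.574], [-0.056, -0.998, -0.04], [0.575, 0.001, -0.818]]
ft_force: [-9.1, -1.9, 4.8]
grip_width: 0.0462
gripper_force: 115.8
```

Run:
```python
from plan import *
n=np.array([-.5722,.04,.8192]);o=env.observe();print(np.array(o["position"]),np.array(o["ft_force"]),"head above pin0",(np.array(o["position"])-[.589,.026,.147])@n*1000-45)
```

```text
[0.5734 0.0277 0.1699] [-9.0945 -1.9033  4.7905] head above pin0 -17.263296698009647
```

Emit:
servo_tool(deltas="0 0 0 2 0 0 0;0 0 0 2 0 0 0;0 0 0 1 0 0 0")

```text
time_s: 6.3
position: [0.5747, 0.0278, 0.169]
tool_rot: [[0.815, -0.067, 0.576], [-0.054, -0.998, -0.04], [0.578, 0.002, -0.816]]
ft_force: [-56.9, -3.9, 55.6]
grip_width: 0.0461
gripper_force: 122.0
```

Emit:
servo_tool(deltas="0 0 0 -5 0 0 0;0 0 0 -20 0 0 0;0 0 0 -25 0 0 0;0 0 0 -5 0 0 0;0 0 0 0 0 0 0")

```text
time_s: 6.72
position: [0.5452, 0.0298, 0.2118]
tool_rot: [[0.814, -0.069, 0.576], [-0.056, -0.998, -0.04], [0.578, 0.0, -0.816]]
ft_force: [-0.3, 1.5, -2.9]
grip_width: 0.046
gripper_force: 115.7
```

Run:
```python
from plan import *
P={k:env.get_image(k) for k in("scene","side")}
for k,p in P.items():
    C=cloud(p);H=cv2.cvtColor(p["img"],cv2.COLOR_RGB2HSV).astype(int)
    red=((H[...,0]<6)|(H[...,0]>174))&(H[...,1]>150)&(C[...,2]>.1)&(C[...,2]<.17)&(np.hypot(C[...,0]-.595,C[...,1]-.026)<.05)
    print(k,"red",red.sum(),C[red].mean(0) if red.any() else "",env.spot_point("mallet",p)[:1],env.spot_point("mallet_handle",p)[:1])
save("e.png",np.hstack([cv2.resize(P["scene"]["img"][100:260,200:360],(400,400)),cv2.resize(P["side"]["img"][100:260,210:370],(400,400))]))
a=np.radians(-3.2);plan([.564,-.304,.215],frame([0,0,-1],[np.sin(a),-np.cos(a),0]))
```

```text
scene red 65 [0.6033 0.0256 0.1337] [{'uv': [299.5, 179.2], 'conf': 0.89}] [{'uv': [401.5, 232.9], 'conf': 0.26}]
side red 46 [0.5988 0.0206 0.1327] [{'uv': [283.0, 179.0], 'conf': 0.86}] [{'uv': [246.8, 201.7], 'conf': 0.91}]
t 7.0167 pos [0.5453 0.0297 0.2089] F [-0.3745  0.0188 -3.8162] T [ 0.0506  0.6217 -0.006 ] w 0.046259595798009735 q [-11.3666  11.1726 102.8968   8.1873  31.4448  76.9149]
straight shift tool mm [ 37.6455 331.6701  18.7922] turn [ 0.0037 -0.6104 -0.0126] rows 9 dist 0.33432825381379094
   [ 4.2 36.9  2.1] [ 0.0004 -0.0678 -0.0014]
   [ 4.3 36.9  1.8] [ 0.0004 -0.0678 -0.0014]
   [ 4.3 36.9  1.5] [ 0.0004 -0.0678 -0.0014]
   [ 4.4 36.9  1.2] [ 0.0004 -0.0678 -0.0014]
   [ 4.4 36.9  0.9] [ 0.0004 -0.0678 -0.0014]
   [ 4.4 36.9  0.5] [ 0.0004 -0.0678 -0.0014]
   [ 4.3 36.9  0.2] [ 0.0004 -0.0678 -0.0014]
   [ 4.3 36.9 -0.1] [ 0.0004 -0.0678 -0.0014]
   [ 4.2 36.9 -0.4] [ 0.0004 -0.0678 -0.0014]
```

View pics/e.png

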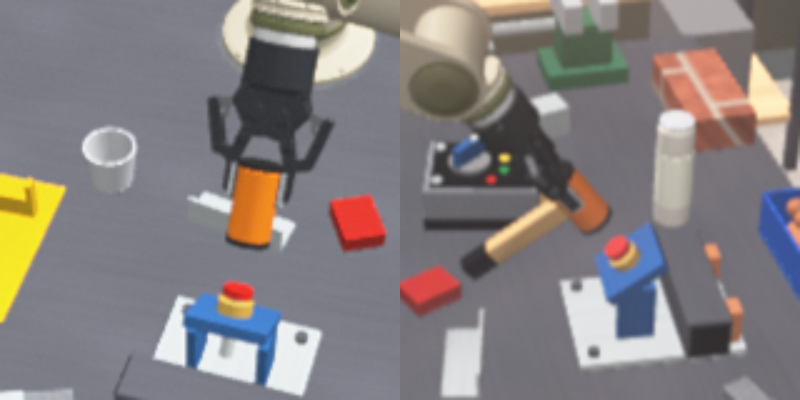

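The pin head now sits on its yellow boss (left crop at 237,295), and the red centroid moved by about 18 mm. Next I'll return the mallet.

Emit:
servo_tool(deltas="0 4.2 36.9 2.1 0 -0.068 -0.0014;0 4.3 36.9 1.8 0 -0.068 -0.0014;0 4.3 36.9 1.5 0.001 -0.068 -0.0014;0 4.4 36.9 1.2 0.001 -0.068 -0.0014;0 4.4 36.9 0.9 0.001 -0.068 -0.0014;0 4.4 36.9 0.5 0.001 -0.068 -0.0014;0 4.3 36.9 0.2 0 -0.068 -0.0014;0 4.3 36.9 -0.1 0 -0.068 -0.0014")

```text
time_s: 7.68
position: [0.562, -0.2694, 0.2148]
tool_rot: [[0.996, -0.058, 0.065], [-0.058, -0.998, -0.003], [0.065, -0.0, -0.998]]
ft_force: [1.2, 0.1, -4.0]
grip_width: 0.0462
gripper_force: 115.8
```

Emit:
servo_tool(deltas="0 4.2 36.9 -0.4 0 -0.067 -0.0014;0 0 0 0 0 0 0;0 0 0 0 0 0 0;0 0 0 0 0 0 0")

```text
time_s: 8.02
position: [0.5641, -0.3041, 0.2149]
tool_rot: [[0.998, -0.056, 0.001], [-0.056, -0.998, 0.001], [0.0, -0.001, -1.0]]
ft_force: [-0.0, 0.3, -4.4]
grip_width: 0.0461
gripper_force: 116.5
```

Run:
```python
from plan import *
P={k:env.get_image(k) for k in("scene","side")}
o=env.observe();print(np.array(o["tool_rot"]))
for k,p in P.items():
    C=cloud(p);H=cv2.cvtColor(p["img"],cv2.COLOR_RGB2HSV).astype(int)
    m=(p["depth"]>0)&(abs(H[...,0]-10)<6)&(H[...,1]>200)&(C[...,2]>.12)&(C[...,2]<.3)&(np.hypot(C[...,0]-.564,C[...,1]+.304)<.05)
    X=C[m];print(k,"orange",len(X),X.min(0),X.max(0))
    m=(p["depth"]>0)&(C[...,2]>.15)&(C[...,2]<.3)&(abs(C[...,1]+.3)<.04)&(C[...,0]<.53)&(C[...,0]>.38)&(H[...,1]>60)
    X=C[m];print("handle",len(X)); 
    if len(X)>20:
        v=np.linalg.svd(X-X.mean(0))[2][0];print(X.mean(0),v/v[0])
    print(env.spot_point("mallet",p)[:1],env.spot_point("mallet_handle",p)[:1])
a=np.radians(-3.2);plan([.564,-.304,.052],frame([0,0,-1],[np.sin(a),-np.cos(a),0]))
save("f.png",np.hstack([cv2.resize(P["scene"]["img"][80:240,100:260],(400,400)),cv2.resize(P["side"]["img"][170:330,210:370],(400,400))]))
```

```text
[[ 0.9985 -0.0546  0.0013]
 [-0.0546 -0.9985  0.0003]
 [ 0.0013 -0.0004 -1.    ]]
scene orange 266 [ 0.5606 -0.3176  0.1808] [ 0.5946 -0.2807  0.2591]
handle 106
[ 0.452  -0.2933  0.228 ] [ 1.     -0.1292  0.1041]
[{'uv': [180.5, 165.3], 'conf': 0.85}] [{'uv': [201.7, 137.5], 'conf': 0.74}]Traceback (most recent call last):
  File "<stdin>", line 7, in <module>
    return umr_minimum(a, axis, None, out, keepdims, initial, where)
ValueError: zero-size array to reduction operation minimum which has no identity
```

Run:
```python
from plan import *
P={k:env.get_image(k) for k in("scene","side")}
r={}
for nm in("mallet","mallet_handle"):
    a,b=[env.spot_point(nm,P[k])[0]["uv"] for k in P];print(nm,*tri(P["scene"],a,P["side"],b))
a=np.radians(-3.2);plan([.564,-.304,.055],frame([0,0,-1],[np.sin(a),-np.cos(a),0]))
save("f.png",np.hstack([cv2.resize(P["scene"]["img"][80:240,100:260],(400,400)),cv2.resize(P["side"]["img"][170:330,210:370],(400,400))]))
```

```text
mallet [ 0.5643 -0.3031  0.2179] 0.006122888338362169
mallet_handle [ 0.4372 -0.3002  0.2169] 0.003046954362544859
t 8.5167 pos [ 0.5639 -0.3039  0.2162] F [ 0.1951  0.0148 -3.8629] T [ 0.0298 -0.0482 -0.0195] w 0.04624393072229144 q [-38.9082  31.6579  60.0708   0.0397  88.2106  54.2598]
straight shift tool mm [ -0.1146   0.0584 161.2425] turn [ 0.0001 -0.0013  0.0005] rows 5 dist 0.1612425218452661
   [-0.   0.  32.2] [ 0.     -0.0003  0.0001]
   [-0.   0.  32.2] [ 0.     -0.0003  0.0001]
   [-0.   0.  32.2] [ 0.     -0.0003  0.0001]
   [ 0.   0.  32.2] [ 0.     -0.0003  0.0001]
   [ 0.   0.  32.2] [ 0.     -0.0003  0.0001]
```

View pics/f.png

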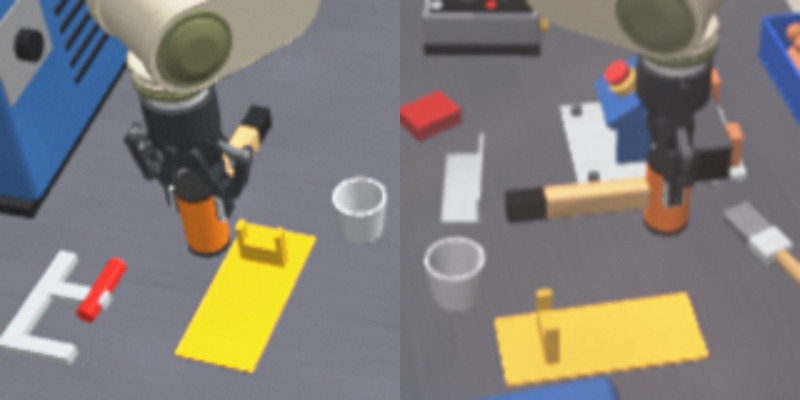

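The mallet is held level above the rest (right crop: handle at 590,197, saddle at 548,330). Lowering now.

Emit:
servo_tool(deltas="0 0 0 35 0 0 0;0 0 0 40 0 0 0;0 0 0 40 0 0 0;0 0 0 30 0 0 0;0 0 0 13 0 0 0;0 0 0 2 0 0 0;0 0 0 0 0 0 0")

```text
time_s: 9.1
position: [0.5641, -0.3042, 0.0558]
tool_rot: [[0.998, -0.056, 0.0], [-0.056, -0.998, 0.0], [0.0, -0.0, -1.0]]
ft_force: [0.1, 0.3, -3.2]
grip_width: 0.0458
gripper_force: 116.5
```

Emit:
servo_tool(deltas="0 0 0 2 0 0 0;0 0 0 2 0 0 0;0 0 0 0 0 0 0")

```text
time_s: 9.35
position: [0.5644, -0.3044, 0.053]
tool_rot: [[0.998, -0.056, 0.002], [-0.056, -0.998, -0.001], [0.003, 0.001, -1.0]]
ft_force: [-0.5, 0.5, -4.5]
grip_width: 0.0459
gripper_force: 116.5
```

Emit:
servo_tool(deltas="0 0 0 1 0 0 0;0 0 0 1 0 0 0;0 0 0 0 0 0 0")

```text
time_s: 9.6
position: [0.5643, -0.3043, 0.0506]
tool_rot: [[0.998, -0.055, 0.002], [-0.055, -0.998, -0.001], [0.002, 0.001, -1.0]]
ft_force: [-0.1, 0.7, -0.8]
grip_width: 0.0461
gripper_force: 117.3
```

Emit:
servo_tool(deltas="0 0 0 1 0 0 0;0 0 0 0.5 0 0 0;0 0 0 0 0 0 0")

```text
time_s: 9.85
position: [0.5645, -0.3043, 0.0506]
tool_rot: [[0.998, -0.055, 0.003], [-0.055, -0.998, -0.001], [0.003, 0.001, -1.0]]
ft_force: [-3.5, 2.5, 10.0]
grip_width: 0.0462
gripper_force: 117.2
```

Emit:
servo_tool(deltas="1 0 0 0 0 0 0;1 0 0 0 0 0 0;1 0 0 0 0 0 0;1 0 0 0 0 0 0;1 0 0 0 0 0 0;1 0 0 0 0 0 0")

```text
time_s: 10.35
position: [0.5641, -0.3042, 0.0484]
tool_rot: [[0.998, -0.056, 0.001], [-0.056, -0.998, 0.0], [0.001, -0.0, -1.0]]
ft_force: [-0.7, 1.1, -0.3]
grip_width: 0.086
gripper_force: 0.0
```

Emit:
servo_tool(deltas="1 0 0 -15 0 0 0;1 0 0 -30 0 0 0;1 0 0 -40 0 0 0;1 0 0 -40 0 0 0;1 0 0 -40 0 0 0;1 0 0 0 0 0 0;1 0 0 0 0 0 0;1 0 0 0 0 0 0")

```text
time_s: 11.02
position: [0.5636, -0.3039, 0.2127]
tool_rot: [[0.998, -0.056, 0.0], [-0.056, -0.998, 0.001], [-0.0, -0.001, -1.0]]
ft_force: [0.6, 0.3, -1.2]
grip_width: 0.0856
gripper_force: 0.0
```

Run:
```python
from plan import *
p=env.get_image("wrist");q=env.get_image("side")
for k,p in(("wrist",p),("side",q)):
    C=cloud(p);m=(p["depth"]>0)&(C[...,2]>.085)&(C[...,2]<.105)&(np.hypot(C[...,0]-.566,C[...,1]+.305)<.06)
    X=C[m];print(k,len(X),np.median(X[:,2]),cv2.minEnclosingCircle((X[:,:2]*1000).astype(np.float32)))
    m=(p["depth"]>0)&(C[...,2]>.058)&(C[...,2]<.075)&(abs(C[...,1]+.3)<.015)&(C[...,0]<.53)&(C[...,0]>.39);X=C[m];print(len(X),X.mean(0),np.polyfit(X[:,0],X[:,2],1),np.polyfit(X[:,0],X[:,1],1))
# via pose high above console, bar at 38.6deg, closing axis perpendicular
for s in(1,-1):
    b=np.radians(38.6);plan([.463,.347,.25],frame([0,0,-1],[-s*np.sin(b),s*np.cos(b),0]))
```

```text
wrist 3275 0.09612151868600942 ((563.9489135742188, -304.3230895996094), 24.189790725708008)
3301 [ 0.4678 -0.2977  0.0649] [-0.0029  0.0663] [-0.0506 -0.274 ]
side 217 0.09653322921613504 ((564.6949462890625, -303.5472412109375), 26.787445068359375)
364 [ 0.4613 -0.3006  0.0656] [-0.0007  0.0659] [-0.0529 -0.2762]
t 11.1167 pos [ 0.5635 -0.3038  0.2118] F [-0.4043 -0.5252 -0.0864] T [-0.0021 -0.0177 -0.0194] w 0.08579685698809177 q [-38.9242  31.8633  60.439    0.0339  87.8404  54.2602]
straight shift tool mm [-136.5548 -644.3171  -36.7686] turn [0.0011 0.0031 2.4123] rows 21 dist 0.6596542203646933
   [ -6.5 -30.7  -1.8] [0.0001 0.0001 0.1149]
   [-10.  -29.7  -1.8] [0.0001 0.0001 0.1149]
   [-13.3 -28.4  -1.8] [0.0001 0.0001 0.1149]
   [-16.5 -26.7  -1.8] [0.0001 0.0001 0.1149]
   [-19.4 -24.6  -1.8] [0.0001 0.0001 0.1149]
   [-22.1 -22.2  -1.8] [0.0001 0.0001 0.1149]
   [-24.5 -19.5  -1.8] [0.0001 0.0001 0.1149]
   [-26.6 -16.6  -1.8] [0.0001 0.0001 0.1149]
   [-28.3 -13.4  -1.8] [0.0001 0.0001 0.1149]
   [-29.7 -10.1  -1.8] [0.0001 0.0001 0.1149]
   [-30.7  -6.6  -1.8] [0.0001 0
[... 900 characters left out ...]
.0001 -0.0429]
   [ -3.1 -38.6  -2.2] [-0.0001  0.0001 -0.0429]
   [ -1.4 -38.7  -2.2] [-0.0001  0.0001 -0.0429]
   [  0.2 -38.7  -2.2] [-0.0001  0.0001 -0.0429]
   [  1.9 -38.7  -2.2] [-0.0001  0.0001 -0.0429]
   [  3.5 -38.6  -2.2] [-0.0001  0.0001 -0.0429]
   [  5.2 -38.4  -2.2] [-0.0001  0.0001 -0.0429]
   [  6.8 -38.1  -2.2] [-0.0001  0.0001 -0.0429]
   [  8.5 -37.8  -2.2] [-0.0001  0.0001 -0.0429]
   [ 10.1 -37.4  -2.2] [-0.0001  0.0001 -0.0429]
   [ 11.7 -36.9  -2.2] [-0.0001  0.0001 -0.0429]
   [ 13.2 -36.4  -2.2] [-0.0001  0.0001 -0.0429]
   [ 14.8 -35.8  -2.2] [-0.0001  0.0001 -0.0429]
   [ 16.3 -35.1  -2.2] [-0.0001  0.0001 -0.0429]
   [ 17.8 -34.4  -2.2] [-0.0001  0.0001 -0.0429]
```

Emit:
servo_tool(deltas="1 -8 -37.9 -2.2 0 0 -0.043;1 -6.4 -38.2 -2.2 0 0 -0.043;1 -4.8 -38.4 -2.2 0 0 -0.043;1 -3.1 -38.6 -2.2 0 0 -0.043;1 -1.4 -38.7 -2.2 0 0 -0.043;1 0.2 -38.7 -2.2 0 0 -0.043;1 1.9 -38.7 -2.2 0 0 -0.043;1 3.5 -38.6 -2.2 0 0 -0.043")

```text
time_s: 11.78
position: [0.5155, 0.0038, 0.23]
tool_rot: [[0.958, 0.286, -0.001], [0.286, -0.958, 0.001], [-0.001, -0.001, -1.0]]
ft_force: [1.0, 0.9, -0.3]
grip_width: 0.0856
gripper_force: 0.0
```

Emit:
servo_tool(deltas="1 5.2 -38.4 -2.2 0 0 -0.043;1 6.8 -38.1 -2.2 0 0 -0.043;1 8.5 -37.8 -2.2 0 0 -0.043;1 10.1 -37.4 -2.2 0 0 -0.043;1 11.7 -36.9 -2.2 0 0 -0.043;1 13.2 -36.4 -2.2 0 0 -0.043;1 14.8 -35.8 -2.2 0 0 -0.043;1 16.3 -35.1 -2.2 0 0 -0.043")

```text
time_s: 12.45
position: [0.4679, 0.3099, 0.2475]
tool_rot: [[0.805, 0.593, -0.001], [0.593, -0.805, -0.001], [-0.002, -0.0, -1.0]]
ft_force: [-0.2, 0.6, 0.1]
grip_width: 0.0857
gripper_force: 0.0
```

Emit:
servo_tool(deltas="1 17.8 -34.4 -2.2 0 0 -0.043;1 0 0 0 0 0 0;1 0 0 0 0 0 0;1 0 0 0 0 0 0")

```text
time_s: 12.78
position: [0.4627, 0.346, 0.2497]
tool_rot: [[0.781, 0.625, -0.001], [0.625, -0.781, -0.001], [-0.002, 0.0, -1.0]]
ft_force: [-0.3, 0.1, -0.2]
grip_width: 0.0855
gripper_force: 0.0
```

Run:
```python
from plan import *
p=env.get_image("wrist");save("g.png",p["img"])
C=cloud(p);H=cv2.cvtColor(p["img"],cv2.COLOR_RGB2HSV).astype(int)
m=(p["depth"]>0)&(C[...,2]>.1)&(C[...,2]<.12)&(np.hypot(C[...,0]-.463,C[...,1]-.347)<.05)
X=C[m];print(len(X),np.median(X[:,2]),cv2.minAreaRect((X[:,:2]*1000).astype(np.float32)))
b=np.radians(38.6);plan([.463,.347,.082],frame([0,0,-1],[np.sin(b),-np.cos(b),0]))
```

```text
1270 0.11009371478647209 ((460.5057067871094, 349.42120361328125), (59.51649856567383, 13.680306434631348), 38.2475700378418)
t 12.8333 pos [0.463  0.3455 0.25  ] F [-0.3652  0.649   0.761 ] T [-0.002   0.0344  0.0085] w 0.08541146710989435 q [25.0142 23.9785 67.7125 -0.041  88.3545 76.388 ]
straight shift tool mm [  1.082   -1.2611 168.0385] turn [0.0005 0.0009 0.0005] rows 5 dist 0.16804676147352393
   [ 0.2 -0.3 33.6] [0.0001 0.0002 0.0001]
   [ 0.2 -0.2 33.6] [0.0001 0.0002 0.0001]
   [ 0.2 -0.2 33.6] [0.0001 0.0002 0.0001]
   [ 0.2 -0.2 33.6] [0.0001 0.0002 0.0001]
   [ 0.2 -0.2 33.6] [0.0001 0.0002 0.0001]
```

View pics/g.png

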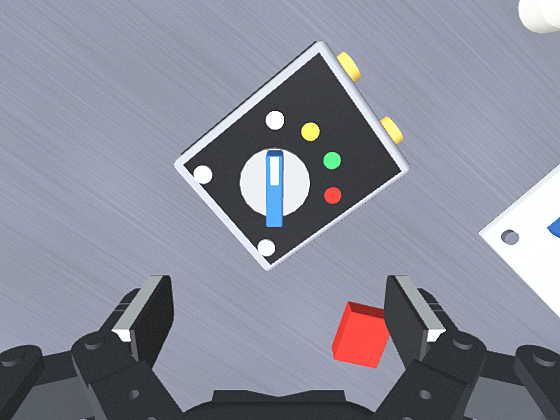

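The wrist view shows the bar centred at (275,190), pointing at the white dot (275,120), with green at (332,160).

Emit:
servo_tool(deltas="1 0.6 -4 35 0 0 0;1 0 0 40 0 0 0;1 0 0 40 0 0 0;1 0 0 35 0 0 0;1 0 0 15 0 0 0;1 0 0 0 0 0 0;0 0 0 0 0 0 0;0 0 0 0 0 0 0", newtons=40)

```text
time_s: 13.5
position: [0.4621, 0.3496, 0.0874]
tool_rot: [[0.781, 0.624, 0.003], [0.624, -0.781, 0.001], [0.003, 0.001, -1.0]]
ft_force: [0.3, 0.5, -0.4]
grip_width: 0.064
gripper_force: 0.0
```

Emit:
servo_tool(deltas="0 0 0 0 0 0 0;0 0 0 0 0 0 0;0 0 0 0 0 0 0;0 0 0 0 0 0 0;0 0 0 0 0 0 0;0 0 0 0 0 0 0")

```text
time_s: 14.0
position: [0.4616, 0.3496, 0.0867]
tool_rot: [[0.78, 0.625, 0.003], [0.625, -0.78, -0.0], [0.002, 0.002, -1.0]]
ft_force: [1.4, -4.2, 6.3]
grip_width: 0.0131
gripper_force: 43.1
```

Emit:
servo_tool(deltas="0 0 0 0 0 0 0.1;0 0 0 0 0 0 0.1;0 0 0 0 0 0 0.1;0 0 0 0 0 0 0.1;0 0 0 0 0 0 0.1;0 0 0 0 0 0 0.1")

```text
time_s: 14.5
position: [0.4617, 0.3494, 0.0867]
tool_rot: [[0.998, 0.07, 0.003], [0.07, -0.998, -0.001], [0.003, 0.001, -1.0]]
ft_force: [0.2, -4.9, 6.3]
grip_width: 0.0131
gripper_force: 43.1
```

Emit:
servo_tool(deltas="0 0 0 0 0 0 0.1;0 0 0 0 0 0 0.1;0 0 0 0 0 0 0.1;0 0 0 0 0 0 0.1;0 0 0 0 0 0 0.1;0 0 0 0 0 0 0.1;0 0 0 0 0 0 0;0 0 0 0 0 0 0")

```text
time_s: 15.17
position: [0.4617, 0.3493, 0.0867]
tool_rot: [[0.865, -0.501, 0.003], [-0.501, -0.865, -0.001], [0.003, -0.001, -1.0]]
ft_force: [2.2, -6.0, 6.3]
grip_width: 0.0138
gripper_force: 43.1
```

Yaw is now −30°, which lines up with green. Releasing and lifting.

Emit:
servo_tool(deltas="1 0 0 0 0 0 0;1 0 0 0 0 0 0;1 0 0 0 0 0 0;1 0 0 0 0 0 0;1 0 0 0 0 0 0;1 0 0 0 0 0 0;1 0 0 -20 0 0 0;1 0 0 -35 0 0 0")

```text
time_s: 15.83
position: [0.4594, 0.3492, 0.1383]
tool_rot: [[0.866, -0.501, -0.006], [-0.501, -0.866, -0.003], [-0.004, 0.006, -1.0]]
ft_force: [1.0, 0.0, -0.4]
grip_width: 0.0854
gripper_force: 0.0
```

Emit:
servo_tool(deltas="1 0 0 -40 0 0 0;1 0 0 -40 0 0 0;1 0 0 -30 0 0 0;1 0 0 0 0 0 0;1 0 0 0 0 0 0;1 0 0 0 0 0 0")

```text
time_s: 16.33
position: [0.4604, 0.3497, 0.2498]
tool_rot: [[0.866, -0.501, -0.001], [-0.501, -0.866, -0.001], [-0.0, 0.001, -1.0]]
ft_force: [0.2, -0.6, -0.1]
grip_width: 0.085
gripper_force: 0.0
```

Run:
```python
from plan import *
P={k:env.get_image(k) for k in("wrist","scene","side")}
p=P["wrist"];C=cloud(p);m=(p["depth"]>0)&(C[...,2]>.1)&(C[...,2]<.12)&(np.hypot(C[...,0]-.463,C[...,1]-.347)<.05)
X=C[m];print(len(X),cv2.minAreaRect((X[:,:2]*1000).astype(np.float32)))
for nm in("mallet","mallet_handle"):
    a,b=[env.spot_point(nm,P[k])[0]["uv"] for k in("scene","side")];print(nm,*tri(P["scene"],a,P["side"],b))
s=P["scene"]["img"][140:300,90:450]
save("i.png",np.hstack([cv2.resize(s,(540,240)),cv2.resize(p["img"],(260,240))]))
print(env.observe()["time_s"],env.observe()["ft_force"])
```

```text
1252 ((460.3952941894531, 348.7116394042969), (13.563209533691406, 59.13882064819336), 59.64352035522461)
mallet [ 0.5609 -0.3003  0.048 ] 0.010561278666052878
mallet_handle [ 0.5501 -0.1468  0.3395] 0.2270162898517295
16.6833 [-0.5956  0.4158 -0.0964]
```

View pics/i.png

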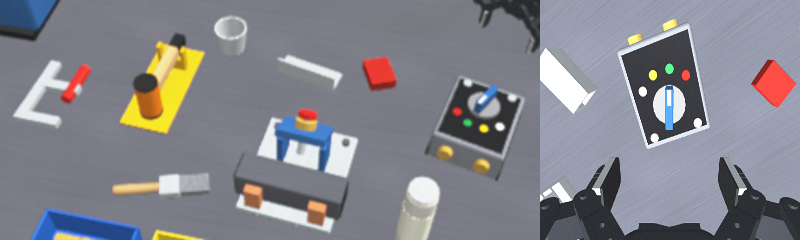

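The bar points at the green dot (wrist crop: bar at 669,107, green at 669,69), turned 68.6° = 1.2 rad. The pin is home and the mallet is in its rest.

```bash
python3 -c "
from rig import env
print(env.close_job())"
```

```text
the job is handed in; nothing more can be done
None
```

I drove the pin home with the tilted mallet, laid the mallet back in its rest, turned the selector to green, and handed the job in at about 17 s; the hand-in returned no verdict, but the last pictures show all three in place.

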